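Gauge the isolating links and tally the batch

ROBOT

A 7-joint arm with a two-finger parallel gripper is mounted at the origin on the work surface. World frame = base frame: x ahead of the robot, y to its left, z up, the work surface at z = 0. Lengths are in m, angles in rad, forces in N, time in s.
With the tool pointing down it reaches from about 0.425 to 0.875 m from the base axis. Payload 4.7 kg.
Tool frame: the origin (TCP) lies between the finger pads; the fingertips stand 19 mm ahead of it and the grasp point (between the pads) is the TCP (ctrl.tip_extent is the distance from the TCP to the fingertips, in m); z points along the fingers, y is the line along which they close (so a half turn about z gives the same grasp; the last joint's range is limited). The gripper opens to 87 mm and grips with 3 to 60 N. Pads are 19 mm wide; open, the fingers measure 117 mm over their backs; the gripper's body (75 mm by 190 mm) begins 51 mm behind the grasp point.
Start: joints at [1.116, 0.321, -0.07, 1.45, 0.023, 1.371, -0.057], TCP at [0.294, -0.58, 0.242] pointing down, gripper open.
Joint ranges: [-2.86, 2.86], [-0.3, 2.09], [-1.38, 1.24], [0.06, 2.45], [-1.56, 4.7], [0.09, 2.05], [-2.69, 2.69]. Speed limits (rad/s): [2.57, 2.57, 3.14, 3.14, 3.14, 3.14, 3.14].

INTERFACE

Orientations are given as a rotation vector (axis times angle).
In Python, from bench import ctrl gives the robot as it stands.
- The arm moves only by the shell command python3 -m crank 'ROWS' [OPENING] [FORCE]. ROWS is JSON, a list of rows, each an object of numbers: "tx", "ty", "tz": the shift along the tool's x, y, z in mm; "turn": the turn about the tool's z in units of 5 degrees (1.0 is 5 degrees). In form: [{"tx": .., "ty": .., "tz": .., "turn": ..}, ...]. A call has 1 to 5 rows; each row is the pose to reach, as a shift and turn from the pose commanded when the call began, along the tool's axes at that moment; what a row does not reach only later rows make up. A row lasts 1/8 s, in which the tool goes at most 62.5 mm and 10.7 degrees, less where a joint would pass 70% of its speed; a pose out of reach is approached as far as the arm can. A call with a gripper value outside its range is refused whole. OPENING is the finger opening in mm, from 0 to 87, set as the call begins (- or left out, the last holds). The fingers move at their own pace and stop on an object; FORCE is the grip in N (left out, the last holds). Time passes only in rows, so rows that repeat a pose let the fingers close. It gives the time, the measured TCP pose, the force, the opening and the grip force at its end, in the units of the state.
- ctrl.get_state(): the state, without advancing time (a new reading comes with each control period).
- ctrl.get_image(name): name is "side" or "top" or "wrist"; returns (picture, depth): 400x640x3 uint8, red, green, blue; 400x640 float32, m along the optical axis (not along the pixel's ray), 0 where there is no reading.
- ctrl.camera_model(name): a dict with "intrinsics" (3x3 intrinsics, pixels), "origin" and "orientation" of the camera in the world. Camera axes: x right, y down, z forward; pixel columns grow to the right and rows downward; lengths in m; the calibration is good to about 2 mm. A picture is of the moment at which its call begins: read the wrist's pose just before it. camera_model takes no time and is no camera call; for the wrist camera it gives the pose at the moment of the call.
- ctrl.close_job(): hands the job in; it is judged then, once.
Trained networks look in the newest picture that a camera, given by its name, has taken for a name from the list of things; names that differ only in an ending like _2 or _b are one class to them, and where a whole thing is asked for, a point or a joint stands for the part that bears it (a point fixed in the world has none). Each returns a list of dicts, best first, with "confidence" (0 to 1); they miss things now and then, are a little off and sometimes report something else, mostly with a low value. They report only what shows in the picture. A call takes as long as a camera call. They do not tell look-alikes from the thing itself.
- ctrl.recognise(camera, query): "xyz" ([x, y, z] in m, in world coordinates, good to about 4 mm: the middle of the surface that is visible of it).
- ctrl.mark_of(camera, query): "xyz" ([x, y, z] in m, in world coordinates, good to about 4 mm: a listed point, or the origin of a listed thing).
The state is a dict: "time": time; "joint_positions": joint angles; "qd": joint speeds; "joint_torque": joint torques, N m; "position": TCP position; "tool_rot": TCP orientation; "ft_force": force on the tool from outside, world axes, zero at the start; "torque": the same for the moment, N m; "grip_width": opening from 0.0 (shut) to 1.0 (fully open); "grip_force": force on a finger pad.
Only numpy, scipy, OpenCV 4.12 (cv2) and the standard library are available. Lean on these libraries where they do the work, as an engineer would, in place of code of your own. Each camera call takes 0.05 s, during which the arm holds its last target. There are 200 camera calls.

TASK

Sort the copper isolating links with the slot gauge: every link that goes through the slot belongs in the gauge's catch bay, dropped there through the slot, and every link too swollen to go through belongs in the red scrap tray. When all of them are sorted, press the tally box's recessed button fully down with the stylus and hold it for about a second, then hang the stylus back upright in its stand. Leave the other things on the bench where they are.

Things in the scene. Friction and masses are not known exactly. Their poses are not given: they have to be found in the camera images.
- link1: Isolating link, perhaps absent: copper bar 100 long (y), 22 thick, dark dot near each end, red grip block on its middle 14 (x) by 26 (y), from 22 to 58 above the underside. 0.2 to 0.4 kg. Origin: centre of the underside, z up. Good ones are 30 wide (x) throughout; swollen ones are 37 wide near an end or under the grip. Which it is is not told.
- link2: Isolating link, perhaps absent: copper bar 100 long (y), 22 thick, dark dot near each end, red grip block on its middle 14 (x) by 26 (y), from 22 to 58 above the underside. 0.2 to 0.4 kg. Origin: centre of the underside, z up. Good ones are 30 wide (x) throughout; swollen ones are 37 wide near an end or under the grip. Which it is is not told.
- link3: Isolating link, perhaps absent: copper bar 100 long (y), 22 thick, dark dot near each end, red grip block on its middle 14 (x) by 26 (y), from 22 to 58 above the underside. 0.2 to 0.4 kg. Origin: centre of the underside, z up. Good ones are 30 wide (x) throughout; swollen ones are 37 wide near an end or under the grip. Which it is is not told.
- link4: Isolating link, perhaps absent: copper bar 100 long (y), 22 thick, dark dot near each end, red grip block on its middle 14 (x) by 26 (y), from 22 to 58 above the underside. 0.2 to 0.4 kg. Origin: centre of the underside, z up. Good ones are 30 wide (x) throughout; swollen ones are 37 wide near an end or under the grip. Which it is is not told.
- link5: Isolating link, perhaps absent: copper bar 100 long (y), 22 thick, dark dot near each end, red grip block on its middle 14 (x) by 26 (y), from 22 to 58 above the underside. 0.2 to 0.4 kg. Origin: centre of the underside, z up. Good ones are 30 wide (x) throughout; swollen ones are 37 wide near an end or under the grip. Which it is is not told.
- gauge: Slot gauge, fixed: grey housing, aluminium top plate 90 (x) by 164 (y), 12 thick, top 160 above the table, with one through slot. A slick chute under it slopes to local +x into a catch bay (x 45 to 229, clear cover 133 high) reached only through the slot; a link let go in the slot slides there by itself; there is room for all. Origin: on the table under the slot's centre, z up.
- slot (a point): Centre of the slot's mouth, level with the gauge's top face; x across the slot (34 mm wide), y along it (105 mm long), z up. A good link lowered flat, its length along the slot, passes; a swollen one jams on top.
- scrap: Red open scrap tray, fixed: 170 (x) x 180 (y) x 40 mm high, walls and floor 5 thick. Origin: centre of its underside.
- tally: Tally box, fixed: grey, 120 (x) x 100 (y) x 45 mm high with a flat top, a green display on its +x half and a round recess on its -x half. Origin: centre of its underside.
- recess (a point): Centre of the mouth of the recess in the tally box's top (45 mm above the table): a vertical bore 20 mm in diameter. The yellow button's face, 15 mm across, lies 10 mm below the mouth.
- tally_button (a joint): Travel of the recessed spring button, m: 0 released, 0.006 fully down; fully down takes about 4.2 N. Too deep for fingers: the stylus reaches it.
- stylus: Stylus: vertical, hanging by its collar in the blue stand. Black collar 36 mm dia, 6 thick; above it an orange handle 21 mm dia, from 6 to 72 mm above the origin; below it a steel shaft 9 mm dia ending in a 6 mm tip, 62 mm below the origin. 0.08 kg. Origin: on the axis at the collar's underside; z along the axis, towards the handle.
- stand: Blue stylus stand, fixed: 64 x 64 mm, 80 mm high, with a 24 mm vertical hole through its 12 mm top plate; below the plate it is hollow 46 mm wide along x and open along y, with its 6 mm foot on the table. Origin: centre of its underside.
- stand_top (a point): Centre of the hole's mouth in the stand's top (80 mm above the table); the hanging stylus has its origin here, give or take the hole's play.
- spray_can: Bystander, to be left alone: blue spray can, 60 dia x 180 mm.
- wrench: Bystander, to be left alone: open-ended wrench lying down.
- roller: Bystander, to be left alone: brass roller ring 70 dia x 25 high mm.
- mug: Bystander, to be left alone: blue mug, 80 dia x 90 mm.
- grease_jar: Bystander, to be left alone: amber jar, 60 dia x 70 mm.
- wood_block: Bystander, to be left alone: wooden block 100 x 90 x 35 mm.
Things that resemble listed ones, but are neither listed nor needed, are in the scene too. Leave any pink, purple or turquoise look-alike of the stand alone.

How it is judged:
On the way, in this order (a step that is already met when the one before it is completed fails the run):
1. every link is sorted: good ones through the slot into the catch bay, swollen ones in the scrap tray (x of link1 in the frame of gauge between -0.045 and 0.24 m and y of link1 in the frame of gauge between -0.08 and 0.08 m and z of link1 in the frame of gauge between -0.01 and 0.11 m and x of link3 in the frame of gauge between -0.045 and 0.24 m and y of link3 in the frame of gauge between -0.08 and 0.08 m and z of link3 in the frame of gauge between -0.01 and 0.11 m and x of link4 in the frame of gauge between -0.045 and 0.24 m and y of link4 in the frame of gauge between -0.08 and 0.08 m and z of link4 in the frame of gauge between -0.01 and 0.11 m and x of link2 in the frame of scrap between -0.085 and 0.085 m and y of link2 in the frame of scrap between -0.09 and 0.09 m and z of link2 in the frame of scrap between -0.005 and 0.085 m and x of link5 in the frame of scrap between -0.085 and 0.085 m and y of link5 in the frame of scrap between -0.09 and 0.09 m and z of link5 in the frame of scrap between -0.005 and 0.085 m and linear speed of each of link1, link2, link3, link4, link5 below 0.03 m/s), for 0.2 s.
2. with all links sorted, the tally button is held fully down with the stylus (value of joint tally_button above 0.0045 m and contact force between stylus and tally above 0.5 N and x of link1 in the frame of gauge between -0.045 and 0.24 m and y of link1 in the frame of gauge between -0.08 and 0.08 m and z of link1 in the frame of gauge between -0.01 and 0.11 m and x of link3 in the frame of gauge between -0.045 and 0.24 m and y of link3 in the frame of gauge between -0.08 and 0.08 m and z of link3 in the frame of gauge between -0.01 and 0.11 m and x of link4 in the frame of gauge between -0.045 and 0.24 m and y of link4 in the frame of gauge between -0.08 and 0.08 m and z of link4 in the frame of gauge between -0.01 and 0.11 m and x of link2 in the frame of scrap between -0.085 and 0.085 m and y of link2 in the frame of scrap between -0.09 and 0.09 m and z of link2 in the frame of scrap between -0.005 and 0.085 m and x of link5 in the frame of scrap between -0.085 and 0.085 m and y of link5 in the frame of scrap between -0.09 and 0.09 m and z of link5 in the frame of scrap between -0.005 and 0.085 m), for 0.5 s.
At the end, for the whole second after the job is handed in: Links that pass the slot rest in the gauge's chute or catch bay, under the cover (origin under 110 mm), swollen ones in the scrap tray (lying within its walls, origin under 85 mm); the stylus hangs within 16 mm of the hole's mouth and within 0.15 rad of upright; the button is released; all at rest (all of step 1 and distance between stylus and stand_top below 0.016 m and angle between stylus's own z axis and vertical below 0.15 rad and linear speed of stylus below 0.03 m/s and value of joint tally_button below 0.002 m); the robot touches nothing.
It fails at once if one of the other things on the bench is shifted by more than 4 cm (distance of any of spray_can, wrench, roller, mug, grease_jar, wood_block from where it was at the start of the episode above 0.04 m).
Of link1, link2, link3, link4, link5 only 4 to 5 are there at a start; the rules pass over those that are not, and their reading is None.
At some moment in a run one of link1, link2, link3, link4, link5 may be knocked a few centimetres aside while the robot is not near it.
It also fails if it takes over 210 s, if anything falls off the work surface, if the arm or the gripper's body presses on something with over 40 N, if the wrist force passes 120 N, or if a joint passes its speed limit or range.

## Working session

There is one attempt and no reset: what is moved stays moved. The work goes in short steps, Python scripts to look and compute and a shell command to move; the robot and the scene stay as the last step left them, time stands still between calls to the robot, and variables do not carry over. Pictures are saved under pics/ and viewed, at most 14 in all, crops included, and the job is handed in when it is done.

```bash
ls; mkdir -p pics; cat > h.py <<'E'
import numpy as np, cv2
from scipy.spatial.transform import Rotation as R
from bench import ctrl
def shot(n,f=None):
    m=ctrl.camera_model(n); im,d=ctrl.get_image(n)
    if f: cv2.imwrite('pics/'+f,im[:,:,::-1])
    return m,im,d
def Rm(o):
    o=np.array(o,float)
    return o if o.shape==(3,3) else (R.from_rotvec(o) if o.size==3 else R.from_quat(o)).as_matrix()
def cloud(m,d):
    K=np.array(m['intrinsics']);v,u=np.indices(d.shape)
    p=np.stack([(u-K[0,2])/K[0,0]*d,(v-K[1,2])/K[1,1]*d,d],-1)
    return p@Rm(m['orientation']).T+np.array(m['origin'])
def pix(m,p):
    K=np.array(m['intrinsics']);c=(np.array(p)-m['origin'])@Rm(m['orientation']);c=K@c;return (c[:2]/c[2]).round(0)
E
python3 - <<'E'
from h import *
print(ctrl.get_state())
for c in('top','side'):
    m,im,d=shot(c,c+'0.png'); print(m)
    for q in('link1','gauge','scrap','tally','stylus','stand','wrench','mug','grease_jar','wood_block','roller','spray_can','slot','recess','stand_top'):
        for o in ctrl.mark_of(c,q): print(c,q,np.round(o['xyz'],3),round(o['confidence'],2),pix(m,o['xyz']))
E
```

```text
pics
{'time': 0.0, 'joint_positions': array([ 1.11611879,  0.32184014, -0.07009273,  1.45165601,  0.02259643,
        1.37079111, -0.05690297]), 'qd': array([ 5.12021815e-04, -1.83090081e-04,  2.99691446e-04,  1.70920125e-03,
        3.69314083e-04, -9.55555217e-05, -2.18282756e-03]), 'joint_torque': array([-7.04417325e-04, -4.91290069e+01, -4.05025743e-01, -3.12526560e+01,
       -6.42490690e-02,  4.38588217e-02,  2.11541856e-04]), 'position': array([ 0.29340057, -0.57944429,  0.24045994]), 'tool_rot': array([-3.05389598e+00, -7.29256706e-01,  8.33554033e-04]), 'ft_force': array([-0.91619136, -0.15172047,  0.58456451]), 'torque': array([-0.05976998, -0.0441682 ,  0.02507386]), 'grip_force': 0.0, 'grip_width': 1.0011713462359795}
{'intrinsics': array([[390.18357245,   0.        , 320.26658339],
       [  0.        , 390.18357245, 197.73203737],
       [  0.        ,   0.        ,   1.        ]]), 'origin': array([ 0.2932547 , -0.11120097,  1.3021011 ]), 'orientation': array([-2.09565707,  2.13855542, -0.16877056])}
top link1 [ 0.424  0.237 -0.001] 0.8 [225. 231.]
top link1 [ 0.55   0
[... 2137 characters left out ...]
. 181.]
side mug [ 0.288 -0.311  0.   ] 0.62 [271. 272.]
side mug [0.651 0.468 0.001] 0.44 [308. 156.]
side grease_jar [ 0.378 -0.432 -0.001] 0.69 [308. 292.]
side wood_block [ 0.291  0.31  -0.002] 0.67 [243. 181.]
side wood_block [0.653 0.472 0.002] 0.5 [308. 156.]
side wood_block [ 0.699  0.337 -0.002] 0.3 [325. 167.]
side roller [ 0.675 -0.35   0.   ] 0.88 [382. 257.]
side spray_can [ 0.696  0.339 -0.004] 0.84 [324. 167.]
side recess [ 0.623 -0.247  0.046] 0.65 [358. 232.]
side stand_top [ 0.546 -0.389  0.083] 0.86 [354. 253.]
side stand_top [ 0.452 -0.539  0.085] 0.63 [344. 292.]
side stand_top [ 0.45  -0.656  0.082] 0.62 [359. 325.]
side stand_top [ 0.321 -0.562  0.078] 0.57 [301. 311.]
```

View pics/top0.png

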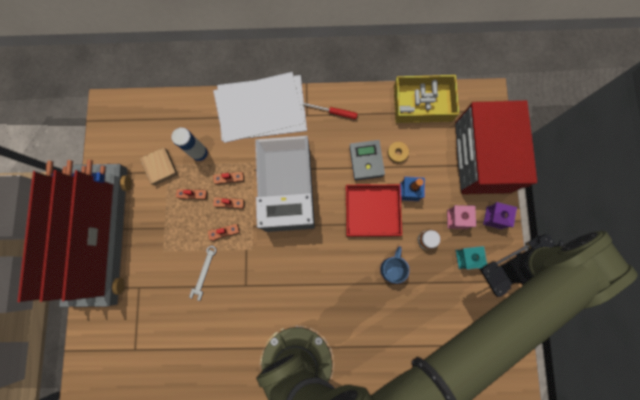

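View pics/side0.png

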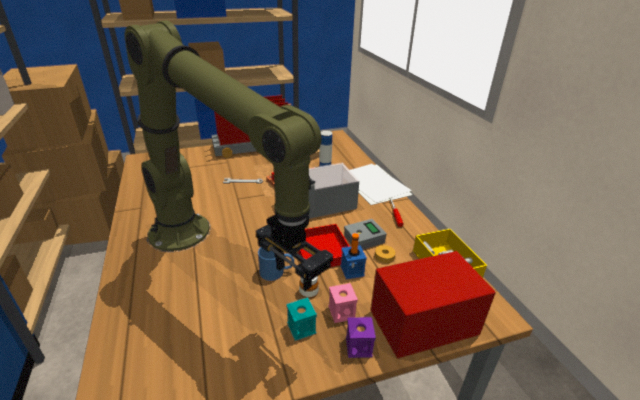

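The top view shows four links: (192,194), (229,178), (229,203) and (224,231). The slot is at (285,210), the scrap tray at (373,211) and the tally at (367,163). The blue stand holding the orange stylus is at (413,188). The pink (462,216), purple (500,215) and turquoise (472,258) stands are look-alikes. Next I'll move to where the wrist camera can see the links.

```bash
cat > go.py <<'E'
import sys; from h import *
# go.py x y z yaw_deg : shift in tool axes (mm) and turn units; further 4-tuples are each from the CURRENT pose
a=list(map(float,sys.argv[1:])); s=ctrl.get_state(); M=Rm(s['tool_rot'])
yaw=np.degrees(np.arctan2(M[1,0],M[0,0])); print('t',round(s['time'],2),'at',np.round(s['position'],4),'yaw',round(yaw,1),'tilt',np.round(M[:,2],3))
for i in range(0,len(a),4):
    d=(np.array(a[i:i+3])-s['position'])*1000; D=R.from_euler('z',yaw,degrees=True).as_matrix()@np.diag([1,-1,-1])
    print(a[i:i+4],'tx ty tz',(d@D).round(1),'turn',round(-((a[i+3]-yaw+180)%360-180)/5,2))
E
python3 go.py 0.5 -0.28 0.36 60  0.5 0.05 0.36 90
python3 - <<'E'
from h import *
s=ctrl.get_state();m=ctrl.camera_model('wrist');M=Rm(s['tool_rot'])
print('cam in tool',(np.array(m['origin'])-s['position'])@M,M.T@Rm(m['orientation']),m['intrinsics'][0])
E
```

```text
t 1.6 at [ 0.2936 -0.5799  0.2416] yaw 26.9 tilt [-0. -0. -1.]
[0.5, -0.28, 0.36, 60.0] tx ty tz [ 319.6 -174.3 -118.4] turn -6.63
[0.5, 0.05, 0.36, 90.0] tx ty tz [ 468.7 -468.7 -118.4] turn -12.63
cam in tool [ 0.0830652   0.0006563  -0.14452297] [[ 1.64156798e-04 -9.53783977e-01 -3.00493092e-01]
 [ 9.99999867e-01  9.44744519e-06  5.16304562e-04]
 [-4.89604127e-04 -3.00493136e-01  9.53783851e-01]] [297.30015441   0.         319.9005966 ]
```

```bash
python3 -m crank '[{"tx":0,"ty":0,"tz":-60},{"tx":0,"ty":0,"tz":-118},{"tx":60,"ty":-30,"tz":-118,"turn":-2},{"tx":120,"ty":-60,"tz":-118,"turn":-4},{"tx":180,"ty":-100,"tz":-118,"turn":-6}]' 87 30
python3 -m crank '[{"tx":62,"ty":-10,"turn":-1.5},{"tx":124,"ty":-20,"turn":-3},{"tx":186,"ty":-30,"turn":-4},{"tx":240,"ty":-40,"turn":-5},{"tx":300,"ty":-50,"turn":-6}]'
python3 go.py 0.49 0.12 0.40 90 0.49 0.21 0.40 90
```

```text
t 1.6 at [ 0.2936 -0.5799  0.2416] yaw 26.9 tilt [-0. -0. -1.]
[0.49, 0.12, 0.4, 90.0] tx ty tz [ 491.4 -535.7 -158.4] turn -12.63
[0.49, 0.21, 0.4, 90.0] tx ty tz [ 532.1 -616.  -158.4] turn -12.63$[0]: bad value
$[0]: bad value
```

```bash
python3 -m crank '[{"tx":0,"ty":0,"tz":-60,"turn":0},{"tx":0,"ty":0,"tz":-118,"turn":0},{"tx":60,"ty":-30,"tz":-118,"turn":-2},{"tx":110,"ty":-60,"tz":-118,"turn":-4},{"tx":160,"ty":-90,"tz":-118,"turn":-6}]' 87 30
python3 go.py 0.49 0.12 0.40 90 0.49 0.21 0.40 90
```

```text
time: 2.22
position: [0.3969, -0.4254, 0.3599]
tool_rot: [2.757, 1.504, 0.001]
ft_force: [0.8, -0.4, 0.8]
grip_width: 1.003
grip_force: 0.0
t 2.23 at [ 0.3969 -0.4254  0.3599] yaw 57.2 tilt [ 0.001 -0.001 -1.   ]
[0.49, 0.12, 0.4, 90.0] tx ty tz [ 508.9 -217.1  -40.1] turn -6.56
[0.49, 0.21, 0.4, 90.0] tx ty tz [ 584.6 -265.8  -40.1] turn -6.56
```

```bash
python3 -m crank '[{"tx":50,"ty":-25,"tz":-20,"turn":-2},{"tx":105,"ty":-50,"tz":-40,"turn":-3},{"tx":160,"ty":-75,"tz":-40,"turn":-4},{"tx":215,"ty":-95,"tz":-40,"turn":-5},{"tx":270,"ty":-118,"tz":-40,"turn":-6.5}]'
python3 go.py 0.49 0.16 0.40 90
python3 - <<'E'
from h import *
m=ctrl.camera_model('wrist');shot('wrist','w0.png')
E
```

```text
time: 2.85
position: [0.4447, -0.1348, 0.3999]
tool_rot: [2.229, 2.212, 0.0]
ft_force: [0.9, -0.5, -0.5]
grip_width: 0.995
grip_force: 0.0
t 2.85 at [ 0.4447 -0.1348  0.3999] yaw 89.6 tilt [ 0.001 -0.001 -1.   ]
[0.49, 0.16, 0.4, 90.0] tx ty tz [ 2.951e+02  4.320e+01 -1.000e-01] turn -0.08
```

```bash
python3 -m crank '[{"tx":60,"ty":9,"tz":0,"turn":0},{"tx":120,"ty":18,"tz":0,"turn":0},{"tx":180,"ty":27,"tz":0,"turn":0},{"tx":240,"ty":36,"tz":0,"turn":0},{"tx":295,"ty":43,"tz":0,"turn":0}]'
python3 -m crank '[{"tx":0,"ty":0,"tz":0,"turn":0}]'
python3 - <<'E'
from h import *
m,im,d=shot('wrist','w1.png')
P=cloud(m,d); np.savez('w1.npz',P=P,im=im)
for q in ('link1','slot'):
  for o in ctrl.mark_of('wrist',q): print(q,np.round(o['xyz'],3),round(o['confidence'],2),pix(m,o['xyz']))
E
```

```text
time: 3.52
position: [0.4908, 0.1597, 0.3999]
tool_rot: [2.233, 2.208, 0.001]
ft_force: [0.5, 1.1, -0.5]
grip_width: 0.997
grip_force: 0.0
time: 3.65
position: [0.4897, 0.1631, 0.3997]
tool_rot: [-2.222, -2.218, -0.003]
ft_force: [1.0, -0.4, 0.2]
grip_width: 1.002
grip_force: 0.0
link1 [0.522 0.227 0.004] 0.87 [339. 117.]
link1 [0.602 0.234 0.002] 0.76 [384. 112.]
link1 [0.421 0.238 0.001] 0.76 [280. 110.]
link1 [0.548 0.348 0.003] 0.58 [356.  39.]
slot [0.466 0.024 0.159] 0.61 [303. 264.]
slot [0.55  0.352 0.   ] 0.25 [356.  37.]
slot [0.464 0.022 0.003] 0.18 [307. 225.]
```

View pics/w1.png

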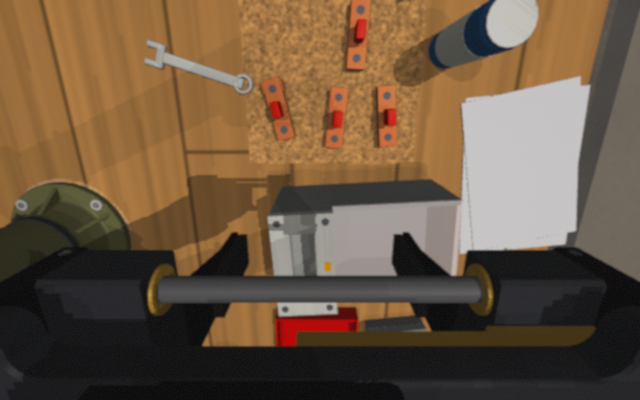

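The wrist view shows four links, at (358,35), (337,118), (387,117) and (278,110). The gauge's slot is at (303,262). I'll fit the poses and widths from the depth.

```bash
cat >> h.py <<'E'
def fit(P,im,guess,verb=True):
    """link pose from cloud: copper top (z~.022) and red grip top (z~.058)"""
    g=np.array(guess[:2]); near=np.linalg.norm(P[...,:2]-g,axis=-1)<0.068
    hsv=cv2.cvtColor(im,cv2.COLOR_RGB2HSV); sat=hsv[...,1]
    z=P[...,2]
    top=P[near&(z>0.048)&(z<0.068)]
    bar=P[near&(z>0.016)&(z<0.028)][:,:2]
    c,(w,h),an=cv2.minAreaRect((bar*1000).astype(np.float32))
    u,s_,vt=np.linalg.svd(bar-bar.mean(0),full_matrices=False); ax=vt[0]*np.sign(vt[0,1]); px=np.array([ax[1],-ax[0]])
    c=np.array(c)/1000; l=(bar-c)@ax; x=(bar-c)@px
    prof=[]
    for a in np.arange(-.05,.05,.01):
        k=(l>a)&(l<a+.01); prof.append((round(1000*np.percentile(x[k],2)),round(1000*np.percentile(x[k],98))) if k.sum()>4 else None)
    print('bar c',c.round(4),'rect',round(w),round(h),'yaw',np.degrees(np.arctan2(ax[1],ax[0])).round(1),'barz',np.median(P[near&(z>0.016)&(z<0.028)][:,2]).round(4),'| grip top',np.median(top,0).round(4),len(top))
    print('   width along length',prof)
E
python3 - <<'E'
from h import *
f=np.load('w1.npz');P,im=f['P'],f['im']
for g in((.522,.227),(.602,.234),(.421,.238),(.548,.348)): fit(P,im,g)
# gauge plate, slot
z=P[...,2]; near=(abs(P[...,0]-.464)<.06)&(abs(P[...,1]-.02)<.1)
q=P[near&(abs(z-.16)<.006)]; print('plate',np.percentile(q,[1,50,99],0).round(4))
E
```

```text
bar c [0.5453 0.222 ] rect 100 88 yaw 80.2 barz 0.0233 | grip top [0.5167 0.2248 0.0591] 153
   width along length [(-40, -11), (-41, -12), (-42, -13), (-43, -13), (-44, -14), (-44, 43), (-45, 43), (-45, 39), (-46, 36), (-47, -18)]
bar c [0.6023 0.2273] rect 30 100 yaw 94.8 barz 0.0232 | grip top [0.6012 0.2277 0.0589] 168
   width along length [(-14, 14), (-15, 14), (-15, 14), (-15, 14), (-15, -6), (-15, -7), (-15, 15), (-15, 15), (-15, 13), (-15, 13)]
bar c [0.4184 0.2389] rect 37 100 yaw 103.8 barz 0.0234 | grip top [0.4196 0.24   0.0593] 165
   width along length [(-13, 15), (-14, 15), (-14, 15), (-14, 15), (-14, 15), (-14, 15), (-14, 15), (-15, 16), (-17, 18), (-17, 18)]
bar c [0.549  0.3504] rect 98 30 yaw 86.9 barz 0.0232 | grip top [0.5485 0.351  0.0587] 215
   width along length [(-15, 14), (-15, 14), (-15, 14), (-14, 14), (-15, 14), (-15, 15), (-15, 15), (-15, 14), (-15, 15), (-14, 14)]
plate [[ 0.4196 -0.0604  0.1561]
 [ 0.4644  0.0546  0.1617]
 [ 0.5102  0.1035  0.1636]]
```

```bash
python3 - <<'E'
import h; from h import *
f=np.load('w1.npz');P,im=f['P'],f['im']
P2=P.copy(); P2[P[...,0]>.558]=9
fit(P2,im,(.517,.225))
z=P[...,2]; near=(abs(P[...,0]-.464)<.06)&(abs(P[...,1]-.02)<.1)
mk=near&(abs(z-.161)<.006); q=P[mk][:,:2]*1000
print('plate rect',cv2.minAreaRect(q.astype(np.float32)))
# slot: grid plate occupancy at 2 mm, holes
H=np.zeros((110,180),np.uint8); ij=((q-[410,-70])/1).round().astype(int); ok=(ij>=0).all(1)&(ij[:,0]<110)&(ij[:,1]<180); H[ij[ok,0],ij[ok,1]]=255
H=cv2.morphologyEx(H,cv2.MORPH_CLOSE,np.ones((7,7)))
c,_=cv2.findContours(H,cv2.RETR_CCOMP,cv2.CHAIN_APPROX_NONE)
for k in c: print(cv2.contourArea(k),cv2.minAreaRect(k),cv2.boundingRect(k))
E
python3 go.py 0.5485 0.351 0.12 87 0.5485 0.351 0.047 87
```

```text
bar c [0.5164 0.2247] rect 100 30 yaw 84.7 barz 0.0233 | grip top [0.5167 0.2248 0.0591] 153
   width along length [(-14, 14), (-15, 14), (-14, 14), (-15, 14), (-14, 15), (-15, 14), (-15, 14), (-14, 14), (-15, 14), (-14, 14)]
plate rect ((465.87030029296875, 20.570716857910156), (90.10052490234375, 165.4287872314453), 2.847369909286499)
1839.0 ((19.0, 59.0), (90.0, 24.0), 90.0) (7, 14, 25, 91)
6097.5 ((124.25464630126953, 54.1020622253418), (90.40665435791016, 98.30758666992188), 87.39744567871094) (75, 7, 101, 94)
t 3.8 at [0.4911 0.1564 0.3994] yaw 89.3 tilt [-0.    -0.001 -1.   ]
[0.5485, 0.351, 0.12, 87.0] tx ty tz [195.3  54.9 279.4] turn 0.45
[0.5485, 0.351, 0.047, 87.0] tx ty tz [195.3  54.9 352.4] turn 0.45
```

All the heights agree: bars about 23 mm, grips about 59 mm, and the plate at 161 mm and 90x165. By width, the link at (0.42,0.24) is swollen at its +y end and the other three are 30 wide. I'll take the swollen one first.

```bash
python3 go.py 0.4194 0.2395 0.15 104 0.4194 0.2395 0.047 104
```

```text
t 3.8 at [0.4911 0.1564 0.3994] yaw 89.3 tilt [-0.    -0.001 -1.   ]
[0.4194, 0.2395, 0.15, 104.0] tx ty tz [ 82.2 -72.8 249.4] turn -2.95
[0.4194, 0.2395, 0.047, 104.0] tx ty tz [ 82.2 -72.8 352.4] turn -2.95
```

```bash
python3 -m crank '[{"tx":20,"ty":-20,"tz":50,"turn":-1},{"tx":50,"ty":-45,"tz":110,"turn":-2},{"tx":82,"ty":-73,"tz":160,"turn":-3},{"tx":82,"ty":-73,"tz":210,"turn":-3},{"tx":82,"ty":-73,"tz":250,"turn":-3}]' 40 30
python3 -m crank '[{"tx":0,"ty":0,"tz":0,"turn":0},{"tx":0,"ty":0,"tz":0,"turn":0}]'
python3 go.py 0.4194 0.2395 0.047 104; python3 go.py 0.4194 0.2395 0.047 104
python3 - <<'E'
from h import *
m,im,d=shot('wrist','w2.png'); P=cloud(m,d); fit(P,im,(.419,.239))
E
python3 go.py 0.4194 0.2395 0.047 104
```

```text
time: 4.42
position: [0.4182, 0.2384, 0.1473]
tool_rot: [1.928, 2.479, -0.004]
ft_force: [0.8, -0.7, 1.1]
grip_width: 0.52
grip_force: 0.0
time: 4.68
position: [0.4203, 0.24, 0.1511]
tool_rot: [1.929, 2.478, 0.003]
ft_force: [0.4, 0.5, 0.5]
grip_width: 0.466
grip_force: 0.0
t 4.67 at [0.4203 0.24   0.1511] yaw 104.2 tilt [ 0.002  0.001 -1.   ]
[0.4194, 0.2395, 0.047, 104.0] tx ty tz [ -0.3  -1.  104.1] turn 0.04
t 4.67 at [0.4203 0.24   0.1511] yaw 104.2 tilt [ 0.002  0.001 -1.   ]
[0.4194, 0.2395, 0.047, 104.0] tx ty tz [ -0.3  -1.  104.1] turn 0.04
bar c [0.42   0.2398] rect 37 100 yaw 103.9 barz 0.0234 | grip top [0.4189 0.2413 0.0592] 536
   width along length [(-15, 13), (-15, 14), (-16, 14), (-15, 14), (-15, 14), (-15, 13), (-15, 14), (-16, 15), (-19, 17), (-18, 16)]
t 4.72 at [0.4206 0.2404 0.1516] yaw 104.2 tilt [ 0.003  0.001 -1.   ]
[0.4194, 0.2395, 0.047, 104.0] tx ty tz [ -0.6  -1.4 104.6] turn 0.05
```

```bash
python3 -m crank '[{"tx":0,"ty":-1,"tz":50,"turn":0},{"tx":0,"ty":-1,"tz":90,"turn":0},{"tx":0,"ty":-1,"tz":104,"turn":0},{"tx":0,"ty":-1,"tz":104,"turn":0}]'
python3 -m crank '[{"tx":0,"ty":0,"tz":0,"turn":0},{"tx":0,"ty":0,"tz":0,"turn":0},{"tx":0,"ty":0,"tz":0,"turn":0},{"tx":0,"ty":0,"tz":0,"turn":0}]' 0 30
python3 -m crank '[{"tx":0,"ty":0,"tz":-40,"turn":0},{"tx":0,"ty":0,"tz":-95,"turn":0},{"tx":0,"ty":0,"tz":-155,"turn":0},{"tx":0,"ty":0,"tz":-215,"turn":0},{"tx":0,"ty":0,"tz":-260,"turn":0}]'
python3 go.py 0.45 0.02 0.31 90 0.49 -0.25 0.31 60
```

```text
time: 5.22
position: [0.4185, 0.2405, 0.0463]
tool_rot: [1.927, 2.481, 0.001]
ft_force: [-0.7, -0.1, -0.4]
grip_width: 0.462
grip_force: 0.0
time: 5.72
position: [0.4186, 0.2405, 0.0461]
tool_rot: [1.926, 2.481, 0.002]
ft_force: [1.5, -0.6, 1.7]
grip_width: 0.157
grip_force: 29.9
time: 6.35
position: [0.4173, 0.2404, 0.3074]
tool_rot: [1.925, 2.481, 0.0]
ft_force: [1.0, 0.7, -3.8]
grip_width: 0.158
grip_force: 29.9
t 6.35 at [0.4173 0.2404 0.3074] yaw 104.4 tilt [ 0.001 -0.001 -1.   ]
[0.45, 0.02, 0.31, 90.0] tx ty tz [-221.6  -23.1   -2.6] turn 2.87
[0.49, -0.25, 0.31, 60.0] tx ty tz [-493.1  -51.4   -2.6] turn 8.87
```

```bash
python3 - <<'E'
from h import *
m,im,d=shot('top'); P=cloud(m,d)
z=P[...,2]; hsv=cv2.cvtColor(im,cv2.COLOR_RGB2HSV)
near=(abs(P[...,0]-.483)<.13)&(abs(P[...,1]+.257)<.12)&(hsv[...,1]>150)&((hsv[...,0]<8)|(hsv[...,0]>172))&(z<.06)
q=P[near]; print(cv2.minAreaRect((q[:,:2]*1000).astype(np.float32)),np.percentile(q[:,2],[2,50,98]))
E
```

```text
((481.8846740722656, -259.0269470214844), (180.0719757080078, 169.52574157714844), 89.33887481689453) [0.00019566 0.00609709 0.04230268]
```

```bash
python3 -m crank '[{"tx":-50,"ty":-20,"tz":0,"turn":1},{"tx":-110,"ty":-23,"tz":0,"turn":2},{"tx":-170,"ty":-23,"tz":0,"turn":3},{"tx":-225,"ty":-23,"tz":0,"turn":3},{"tx":-285,"ty":-28,"tz":0,"turn":3}]'
python3 go.py 0.452 -0.259 0.31 90 0.452 -0.259 0.054 90
```

```text
time: 7.02
position: [0.4609, -0.0438, 0.3045]
tool_rot: [-2.232, -2.209, 0.001]
ft_force: [1.7, 0.0, -3.8]
grip_width: 0.158
grip_force: 30.0
t 7.03 at [ 0.4609 -0.0438  0.3045] yaw 89.4 tilt [-0.001  0.    -1.   ]
[0.452, -0.259, 0.31, 90.0] tx ty tz [-215.3   -6.8   -5.5] turn -0.11
[0.452, -0.259, 0.054, 90.0] tx ty tz [-215.3   -6.8  250.5] turn -0.11
```

```bash
python3 -m crank '[{"tx":-60,"ty":-2,"tz":0,"turn":0},{"tx":-120,"ty":-4,"tz":0,"turn":0},{"tx":-175,"ty":-7,"tz":30,"turn":0},{"tx":-215,"ty":-7,"tz":80,"turn":0},{"tx":-215,"ty":-7,"tz":130,"turn":0}]'
python3 -m crank '[{"tx":0,"ty":0,"tz":55,"turn":0},{"tx":0,"ty":0,"tz":95,"turn":0},{"tx":0,"ty":0,"tz":119,"turn":0},{"tx":0,"ty":0,"tz":119,"turn":0}]'
python3 go.py 0.452 -0.259 0.054 90
```

```text
time: 7.65
position: [0.4501, -0.2615, 0.1728]
tool_rot: [-2.24, -2.202, 0.002]
ft_force: [1.1, -0.2, -3.2]
grip_width: 0.158
grip_force: 30.0
time: 8.15
position: [0.4502, -0.2563, 0.0542]
tool_rot: [-2.229, -2.206, 0.001]
ft_force: [0.2, -0.2, -3.5]
grip_width: 0.16
grip_force: 30.0
t 8.15 at [ 0.4502 -0.2563  0.0542] yaw 89.4 tilt [-0.004  0.003 -1.   ]
[0.452, -0.259, 0.054, 90.0] tx ty tz [-2.7  1.8  0.2] turn -0.12
```

```bash
python3 -m crank '[{"tx":0,"ty":0,"tz":0,"turn":0},{"tx":0,"ty":0,"tz":0,"turn":0},{"tx":0,"ty":0,"tz":-60,"turn":0},{"tx":0,"ty":0,"tz":-120,"turn":0},{"tx":0,"ty":0,"tz":-180,"turn":0}]' 40
python3 -m crank '[{"tx":0,"ty":0,"tz":-60,"turn":0},{"tx":40,"ty":5,"tz":-95,"turn":0},{"tx":100,"ty":8,"tz":-95,"turn":0},{"tx":160,"ty":12,"tz":-95,"turn":0},{"tx":206,"ty":15,"tz":-95,"turn":0}]'
python3 -m crank '[{"tx":0,"ty":0,"tz":0,"turn":0},{"tx":0,"ty":0,"tz":0,"turn":0}]'
python3 - <<'E'
from h import *
m,im,d=shot('wrist','w3.png'); P=cloud(m,d); np.savez('w3.npz',P=P,im=im)
print(m['origin'])
for o in ctrl.mark_of('wrist','slot'): print(np.round(o['xyz'],3),round(o['confidence'],2),pix(m,o['xyz']))
z=P[...,2]; near=(abs(P[...,0]-.464)<.055)&(abs(P[...,1]-.02)<.1)
mk=near&(abs(z-.161)<.006); q=P[mk][:,:2]*1000; print('plate',cv2.minAreaRect(q.astype(np.float32)),np.median(P[mk][:,2]))
# slot edges: pixels near the centre that are lower than the plate, back-projected to plate height along the ray
K=np.array(m['intrinsics']); v,u=np.indices(z.shape); ray=np.stack([(u-K[0,2])/K[0,0],(v-K[1,2])/K[1,1],np.ones_like(z)],-1)@Rm(m['orientation']).T
o=np.array(m['origin']); X=o+ray*((.160-o[2])/ray[...,2])[...,None]
hole=(abs(X[...,0]-.465)<.028)&(abs(X[...,1]-.02)<.075)&((z<.150))
n,l,st,_=cv2.connectedComponentsWithStats(hole.astype(np.uint8)); k=1+st[1:,4].argmax(); r=X[l==k][:,:2]*1000
print('slot',cv2.minAreaRect(r.astype(np.float32)),len(r))
E
python3 go.py 0.5485 0.351 0.047 87
```

```text
time: 8.78
position: [0.4521, -0.2576, 0.24]
tool_rot: [2.232, 2.207, 0.0]
ft_force: [1.7, -0.5, -0.1]
grip_width: 0.454
grip_force: 0.0
time: 9.4
position: [0.4694, -0.0488, 0.3333]
tool_rot: [2.229, 2.209, 0.001]
ft_force: [0.3, 0.3, 0.4]
grip_width: 0.46
grip_force: 0.0
time: 9.65
position: [0.4693, -0.0524, 0.3324]
tool_rot: [2.233, 2.207, -0.0]
ft_force: [0.5, -0.4, -0.3]
grip_width: 0.457
grip_force: 0.0
[0.47084168 0.02990722 0.47681016]
[0.465 0.024 0.161] 0.83 [315. 110.]
[ 0.453 -0.256  0.003] 0.21 [312. 270.]
plate ((466.1778564453125, 20.5972900390625), (90.15589904785156, 164.59591674804688), 2.889211893081665) 0.16141031408525275
slot ((466.30023193359375, 20.93429183959961), (32.98662185668945, 101.92066955566406), 2.9144673347473145) 3321
t 9.75 at [ 0.4691 -0.0533  0.3319] yaw 89.2 tilt [ 0.    -0.001 -1.   ]
[0.5485, 0.351, 0.047, 87.0] tx ty tz [405.4  73.8 284.9] turn 0.44
```

View pics/w3.png

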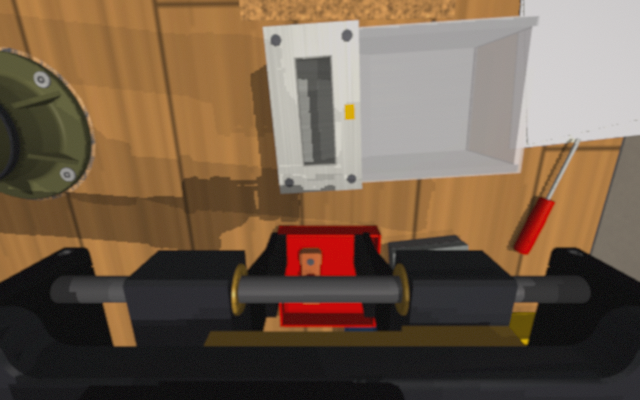

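The picture shows the swollen link lying in the tray at (310,262) and the slot at (315,110). The slot measures (0.466,0.021) with its axis at 92.9°. Next I'll take the link at (0.517,0.225).

```bash
python3 -m crank '[{"tx":60,"ty":10,"tz":0,"turn":0},{"tx":120,"ty":20,"tz":0,"turn":0},{"tx":180,"ty":30,"tz":0,"turn":0.5},{"tx":235,"ty":40,"tz":30,"turn":0.9},{"tx":279,"ty":44,"tz":70,"turn":0.9}]'
python3 -m crank '[{"tx":0,"ty":0,"tz":60,"turn":0},{"tx":0,"ty":0,"tz":110,"turn":0},{"tx":0,"ty":0,"tz":110,"turn":0},{"tx":0,"ty":0,"tz":110,"turn":0}]'
python3 - <<'E'
from h import *
m,im,d=shot('wrist'); P=cloud(m,d); P[P[...,0]>.558]=9; fit(P,im,(.517,.225))
E
python3 go.py 0.5167 0.2248 0.046 84.7
```

```text
time: 10.38
position: [0.5182, 0.2275, 0.2615]
tool_rot: [2.321, 2.116, 0.004]
ft_force: [0.1, -0.6, 0.3]
grip_width: 0.462
grip_force: 0.0
time: 10.88
position: [0.5178, 0.2266, 0.1534]
tool_rot: [2.32, 2.117, 0.003]
ft_force: [0.1, -0.3, -0.4]
grip_width: 0.461
grip_force: 0.0
bar c [0.5172 0.2255] rect 100 30 yaw 84.7 barz 0.0235 | grip top [0.5174 0.2273 0.0592] 500
   width along length [(-15, 15), (-15, 14), (-14, 14), (-14, 14), (-14, 14), (-15, 15), (-15, 15), (-15, 15), (-14, 14), (-14, 14)]
t 10.93 at [0.5182 0.2269 0.1541] yaw 84.8 tilt [ 0.004  0.001 -1.   ]
[0.5167, 0.2248, 0.046, 84.7] tx ty tz [ -2.2  -1.3 108.1] turn 0.02
```

```bash
python3 -m crank '[{"tx":-1.5,"ty":-1,"tz":50,"turn":0},{"tx":-1.5,"ty":-1,"tz":90,"turn":0},{"tx":-1.5,"ty":-1,"tz":108,"turn":0},{"tx":-1.5,"ty":-1,"tz":108,"turn":0}]'
python3 -m crank '[{"tx":0,"ty":0,"tz":0,"turn":0},{"tx":0,"ty":0,"tz":0,"turn":0},{"tx":0,"ty":0,"tz":0,"turn":0}]' 0 30
python3 -m crank '[{"tx":0,"ty":0,"tz":-40,"turn":0},{"tx":0,"ty":0,"tz":-95,"turn":0},{"tx":0,"ty":0,"tz":-155,"turn":0},{"tx":0,"ty":0,"tz":-205,"turn":0}]'
python3 go.py 0.4663 0.0209 0.25 92.9
```

```text
time: 11.42
position: [0.5158, 0.2253, 0.0442]
tool_rot: [2.319, 2.119, 0.001]
ft_force: [0.3, -0.5, -0.2]
grip_width: 0.455
grip_force: 0.0
time: 11.8
position: [0.5158, 0.2255, 0.0445]
tool_rot: [2.318, 2.119, 0.002]
ft_force: [-0.1, -0.3, 0.3]
grip_width: 0.202
grip_force: 0.0
time: 12.3
position: [0.515, 0.2254, 0.2508]
tool_rot: [2.318, 2.119, 0.001]
ft_force: [1.0, -0.4, -2.8]
grip_width: 0.159
grip_force: 29.9
t 12.3 at [0.515  0.2254 0.2508] yaw 84.9 tilt [ 0.001 -0.    -1.   ]
[0.4663, 0.0209, 0.25, 92.9] tx ty tz [-208.   -30.3    0.8] turn -1.6
```

```bash
python3 -m crank '[{"tx":-55,"ty":-8,"tz":0,"turn":-0.5},{"tx":-115,"ty":-18,"tz":0,"turn":-1},{"tx":-170,"ty":-26,"tz":0,"turn":-1.6},{"tx":-208,"ty":-30,"tz":0,"turn":-1.6},{"tx":-208,"ty":-30,"tz":0,"turn":-1.6}]'
python3 -m crank '[{"tx":0,"ty":0,"tz":0,"turn":0},{"tx":0,"ty":0,"tz":0,"turn":0}]'
python3 - <<'E'
from h import *
s=ctrl.get_state(); m,im,d=shot('wrist','w4.png'); P=cloud(m,d); z=P[...,2]; p=s['position']
near=(np.linalg.norm(P[...,:2]-p[:2],axis=-1)<.062)&(abs(P[...,0]-p[0])<.03)
k=near&(z>p[2]-.034)&(z<p[2]-.014); q=P[k]; print(p,len(q),np.percentile(q,[1,50,99],0).round(4)); print(cv2.minAreaRect((q[:,:2]*1000).astype(np.float32)))
E
python3 go.py 0.4663 0.0209 0.202 92.9
```

```text
time: 12.92
position: [0.4658, 0.0169, 0.2482]
tool_rot: [2.172, 2.268, -0.004]
ft_force: [0.7, -0.8, -2.1]
grip_width: 0.16
grip_force: 30.0
time: 13.18
position: [0.4668, 0.0225, 0.2485]
tool_rot: [-2.162, -2.279, -0.0]
ft_force: [0.4, -0.2, -2.5]
grip_width: 0.154
grip_force: 30.0
[0.46675091 0.02251605 0.24849358] 3716 [[ 0.4505 -0.0237  0.2168]
 [ 0.4654  0.0534  0.2227]
 [ 0.4804  0.0746  0.2333]]
((467.0174560546875, 24.52645492553711), (31.01639175415039, 99.99879455566406), 3.3132870197296143)
t 13.22 at [0.4668 0.0224 0.2485] yaw 93.0 tilt [-0.  0. -1.]
[0.4663, 0.0209, 0.202, 92.9] tx ty tz [-1.4 -0.6 46.5] turn 0.02
```

View pics/w4.png

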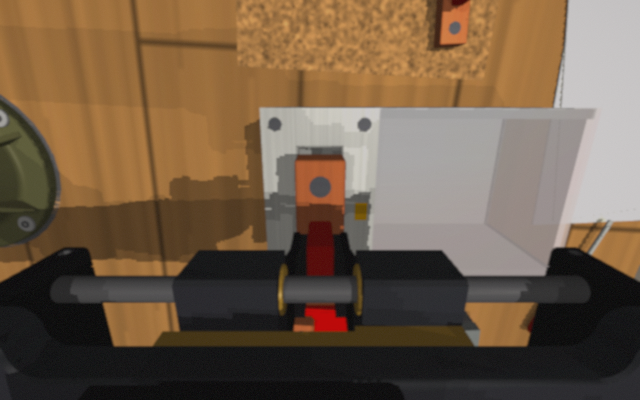

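The held bar is centred on the hand within a few mm. I'll correct by -3.6 mm along the slot and lower, watching the force.

```bash
python3 -m crank '[{"tx":-3.5,"ty":-0.7,"tz":10,"turn":0.05},{"tx":-3.5,"ty":-0.7,"tz":20,"turn":0.05},{"tx":-3.5,"ty":-0.7,"tz":30,"turn":0.05},{"tx":-3.5,"ty":-0.7,"tz":38,"turn":0.05},{"tx":-3.5,"ty":-0.7,"tz":44,"turn":0.05}]'
python3 -m crank '[{"tx":0,"ty":0,"tz":5,"turn":0},{"tx":0,"ty":0,"tz":10,"turn":0},{"tx":0,"ty":0,"tz":14,"turn":0},{"tx":0,"ty":0,"tz":14,"turn":0}]'
python3 go.py 0.4663 0.0209 0.202 92.9
```

```text
time: 13.85
position: [0.466, 0.0173, 0.2039]
tool_rot: [-2.17, -2.271, 0.0]
ft_force: [1.4, 0.4, -2.3]
grip_width: 0.156
grip_force: 30.0
time: 14.35
position: [0.466, 0.0173, 0.1903]
tool_rot: [-2.17, -2.271, 0.0]
ft_force: [0.2, -0.4, -2.7]
grip_width: 0.158
grip_force: 30.0
t 14.35 at [0.466  0.0173 0.1903] yaw 92.6 tilt [-0. -0. -1.]
[0.4663, 0.0209, 0.202, 92.9] tx ty tz [  3.6   0.4 -11.7] turn -0.06
```

Still no contact force with the underside 17 mm into the slot, so it fits. Releasing, then on to the next link.

```bash
python3 -m crank '[{"tx":0,"ty":0,"tz":0,"turn":0},{"tx":0,"ty":0,"tz":0,"turn":0},{"tx":0,"ty":0,"tz":0,"turn":0},{"tx":0,"ty":0,"tz":-60,"turn":0},{"tx":0,"ty":0,"tz":-100,"turn":0}]' 40
python3 go.py 0.602 0.2275 0.29 95  0.602 0.2275 0.15 95
```

```text
time: 14.98
position: [0.4666, 0.0175, 0.2928]
tool_rot: [2.169, 2.271, 0.002]
ft_force: [0.0, -0.1, 0.0]
grip_width: 0.456
grip_force: 0.0
t 14.97 at [0.4666 0.0175 0.2928] yaw 92.6 tilt [ 0.002 -0.    -1.   ]
[0.602, 0.2275, 0.29, 95.0] tx ty tz [203.6 144.9   2.8] turn -0.48
[0.602, 0.2275, 0.15, 95.0] tx ty tz [203.6 144.9 142.8] turn -0.48
```

```bash
python3 -m crank '[{"tx":48,"ty":34,"tz":0,"turn":-0.5},{"tx":96,"ty":68,"tz":0,"turn":-0.5},{"tx":144,"ty":102,"tz":0,"turn":-0.5},{"tx":190,"ty":135,"tz":20,"turn":-0.5},{"tx":204,"ty":145,"tz":70,"turn":-0.5}]'
python3 -m crank '[{"tx":0,"ty":0,"tz":50,"turn":0},{"tx":0,"ty":0,"tz":72,"turn":0},{"tx":0,"ty":0,"tz":72,"turn":0},{"tx":0,"ty":0,"tz":72,"turn":0}]'
python3 - <<'E'
from h import *
m,im,d=shot('wrist','w5.png'); P=cloud(m,d); P[P[...,0]<.56]=9; fit(P,im,(.602,.227))
m,im,d=shot('top','t1.png')
E
python3 go.py 0.602 0.2275 0.045 94.8
```

```text
time: 15.6
position: [0.6035, 0.2328, 0.2213]
tool_rot: [-2.115, -2.321, -0.01]
ft_force: [-0.6, -0.5, -0.3]
grip_width: 0.459
grip_force: 0.0
time: 16.1
position: [0.603, 0.228, 0.151]
tool_rot: [2.12, 2.316, 0.005]
ft_force: [-0.2, -0.5, -0.0]
grip_width: 0.459
grip_force: 0.0
bar c [0.6032 0.2278] rect 30 100 yaw 95.2 barz 0.0235 | grip top [0.6032 0.2297 0.0593] 515
   width along length [(-14, 15), (-14, 15), (-14, 14), (-15, 14), (-15, 14), (-15, 14), (-14, 15), (-14, 15), (-15, 15), (-15, 14)]
t 16.2 at [0.603  0.2281 0.1511] yaw 95.1 tilt [ 0.004  0.001 -1.   ]
[0.602, 0.2275, 0.045, 94.8] tx ty tz [ -0.5  -1.1 106.1] turn 0.05
```

View pics/t1.png

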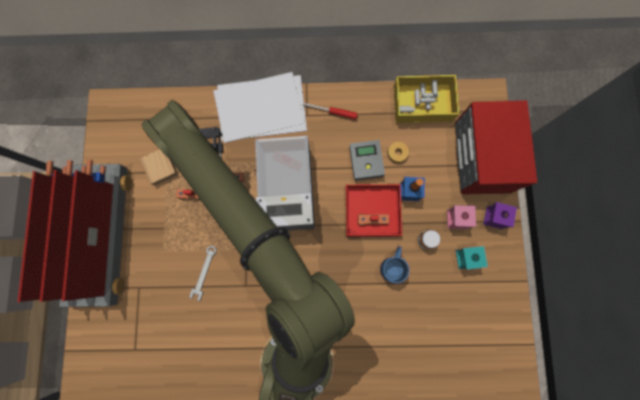

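The first good link shows through the cover at (288,160), and the swollen one is in the tray at (373,220).

```bash
python3 -m crank '[{"tx":0,"ty":0,"tz":50,"turn":0},{"tx":0,"ty":0,"tz":90,"turn":0},{"tx":0,"ty":0,"tz":106,"turn":0},{"tx":0,"ty":0,"tz":106,"turn":0}]'
python3 -m crank '[{"tx":0,"ty":0,"tz":0,"turn":0},{"tx":0,"ty":0,"tz":0,"turn":0},{"tx":0,"ty":0,"tz":0,"turn":0},{"tx":0,"ty":0,"tz":0,"turn":0}]' 0 30
python3 -m crank '[{"tx":0,"ty":0,"tz":-40,"turn":0},{"tx":0,"ty":0,"tz":-95,"turn":0},{"tx":0,"ty":0,"tz":-155,"turn":0},{"tx":0,"ty":0,"tz":-205,"turn":0}]'
python3 go.py 0.4663 0.019 0.25 92.9
```

```text
time: 16.7
position: [0.6019, 0.2277, 0.0429]
tool_rot: [-2.12, -2.318, 0.0]
ft_force: [0.6, -0.5, 0.2]
grip_width: 0.462
grip_force: 0.0
time: 17.2
position: [0.6026, 0.2278, 0.0433]
tool_rot: [2.12, 2.317, 0.003]
ft_force: [0.7, 0.8, 2.4]
grip_width: 0.159
grip_force: 29.9
time: 17.7
position: [0.6013, 0.2277, 0.2493]
tool_rot: [2.12, 2.319, -0.0]
ft_force: [0.6, 0.3, -3.3]
grip_width: 0.16
grip_force: 29.9
t 17.7 at [0.6013 0.2277 0.2493] yaw 95.1 tilt [-0. -0. -1.]
[0.4663, 0.019, 0.25, 92.9] tx ty tz [-195.8 -153.1   -0.7] turn 0.45
```

```bash
python3 -m crank '[{"tx":-48,"ty":-37,"tz":0,"turn":0.4},{"tx":-96,"ty":-75,"tz":0,"turn":0.4},{"tx":-144,"ty":-112,"tz":0,"turn":0.4},{"tx":-190,"ty":-148,"tz":0,"turn":0.4},{"tx":-196,"ty":-153,"tz":0,"turn":0.4}]'
python3 -m crank '[{"tx":0,"ty":0,"tz":0,"turn":0},{"tx":0,"ty":0,"tz":0,"turn":0},{"tx":0,"ty":0,"tz":0,"turn":0}]'
cat > held.py <<'E'
from h import *
s=ctrl.get_state(); m,im,d=shot('wrist'); P=cloud(m,d); z=P[...,2]; p=s['position']
near=(np.linalg.norm(P[...,:2]-p[:2],axis=-1)<.062)&(abs(P[...,0]-p[0])<.03)
k=near&(z>p[2]-.034)&(z<p[2]-.014); q=P[k]; print(p.round(4),len(q),np.percentile(q,[1,50,99],0).round(4)); print(cv2.minAreaRect((q[:,:2]*1000).astype(np.float32)))
E
python3 held.py; python3 go.py 0.4663 0.0209 0.202 92.9
```

```text
time: 18.32
position: [0.4642, 0.014, 0.2467]
tool_rot: [2.169, 2.271, -0.008]
ft_force: [-0.1, 0.1, -3.4]
grip_width: 0.16
grip_force: 30.0
time: 18.7
position: [0.4672, 0.0206, 0.2474]
tool_rot: [-2.156, -2.284, -0.001]
ft_force: [-0.4, 0.8, -2.9]
grip_width: 0.164
grip_force: 30.0
[0.4672 0.0206 0.2474] 4009 [[ 0.4509 -0.0276  0.216 ]
 [ 0.4661  0.0504  0.2277]
 [ 0.4807  0.0711  0.2323]]
((467.4498596191406, 20.914813995361328), (30.96892738342285, 100.076904296875), 2.8234736919403076)
t 18.75 at [0.4671 0.0203 0.2474] yaw 93.3 tilt [-0.     0.001 -1.   ]
[0.4663, 0.0209, 0.202, 92.9] tx ty tz [ 0.6 -0.8 45.4] turn 0.08
```

```bash
python3 -m crank '[{"tx":0,"ty":-1,"tz":10,"turn":0},{"tx":0,"ty":-1,"tz":20,"turn":0},{"tx":0,"ty":-1,"tz":30,"turn":0},{"tx":0,"ty":-1,"tz":40,"turn":0},{"tx":0,"ty":-1,"tz":47,"turn":0}]'
python3 -m crank '[{"tx":0,"ty":0,"tz":5,"turn":0},{"tx":0,"ty":0,"tz":10,"turn":0},{"tx":0,"ty":0,"tz":14,"turn":0},{"tx":0,"ty":0,"tz":14,"turn":0}]'
```

```text
time: 19.38
position: [0.4655, 0.0187, 0.1997]
tool_rot: [-2.16, -2.28, 0.001]
ft_force: [0.6, 0.5, -2.6]
grip_width: 0.161
grip_force: 30.0
time: 19.88
position: [0.4657, 0.0188, 0.1863]
tool_rot: [-2.16, -2.281, 0.0]
ft_force: [0.1, -0.2, -2.9]
grip_width: 0.163
grip_force: 30.0
```

In the slot without contact. Releasing, then on to the last link at (0.548,0.351).

```bash
python3 -m crank '[{"tx":0,"ty":0,"tz":0,"turn":0},{"tx":0,"ty":0,"tz":0,"turn":0},{"tx":0,"ty":0,"tz":0,"turn":0},{"tx":0,"ty":0,"tz":-60,"turn":0},{"tx":0,"ty":0,"tz":-110,"turn":0}]' 40
python3 -m crank '[{"tx":58,"ty":15,"tz":0,"turn":0.3},{"tx":116,"ty":30,"tz":0,"turn":0.6},{"tx":174,"ty":45,"tz":0,"turn":0.9},{"tx":230,"ty":60,"tz":0,"turn":1.2},{"tx":270,"ty":75,"tz":20,"turn":1.2}]'
python3 - <<'E'
from h import *
m,im,d=shot('wrist','w6.png')
for o in ctrl.mark_of('wrist','link1'): print(np.round(o['xyz'],3),round(o['confidence'],2),pix(m,o['xyz']))
E
python3 go.py 0.549 0.3505 0.16 87
```

```text
time: 20.5
position: [0.4658, 0.019, 0.2983]
tool_rot: [2.16, 2.281, 0.0]
ft_force: [0.9, -0.7, 0.3]
grip_width: 0.453
grip_force: 0.0
time: 21.12
position: [0.5268, 0.2957, 0.2774]
tool_rot: [-2.275, -2.165, -0.005]
ft_force: [0.6, 0.5, 0.0]
grip_width: 0.458
grip_force: 0.0
[0.546 0.352 0.002] 0.96 [332. 125.]
t 21.23 at [0.5237 0.2978 0.2738] yaw 87.6 tilt [-0.006  0.003 -1.   ]
[0.549, 0.3505, 0.16, 87.0] tx ty tz [ 53.7  23.  113.8] turn 0.12
```

```bash
python3 -m crank '[{"tx":40,"ty":17,"tz":30,"turn":0.1},{"tx":54,"ty":23,"tz":80,"turn":0.1},{"tx":54,"ty":23,"tz":114,"turn":0.1},{"tx":54,"ty":23,"tz":114,"turn":0.1},{"tx":54,"ty":23,"tz":114,"turn":0.1}]'
python3 - <<'E'
from h import *
m,im,d=shot('wrist','w7.png'); P=cloud(m,d); fit(P,im,(.549,.3505))
E
python3 go.py 0.549 0.3505 0.046 87
```

```text
time: 21.85
position: [0.5528, 0.3449, 0.1645]
tool_rot: [2.287, 2.153, 0.003]
ft_force: [-0.5, -0.0, 0.6]
grip_width: 0.461
grip_force: 0.0
bar c [0.5496 0.3523] rect 100 30 yaw 86.9 barz 0.0235 | grip top [0.5501 0.3538 0.0592] 483
   width along length [(-14, 15), (-14, 15), (-14, 14), (-15, 14), (-15, 14), (-14, 14), (-14, 14), (-14, 14), (-14, 14), (-14, 15)]
t 21.9 at [0.5529 0.3453 0.165 ] yaw 86.5 tilt [ 0.003  0.001 -1.   ]
[0.549, 0.3505, 0.046, 87.0] tx ty tz [  5.   -4.2 119. ] turn -0.09
```

```bash
python3 -m crank '[{"tx":6.5,"ty":-3.5,"tz":40,"turn":-0.1},{"tx":6.5,"ty":-3.5,"tz":80,"turn":-0.1},{"tx":6.5,"ty":-3.5,"tz":105,"turn":-0.1},{"tx":6.5,"ty":-3.5,"tz":118,"turn":-0.1},{"tx":6.5,"ty":-3.5,"tz":118,"turn":-0.1}]'
python3 -m crank '[{"tx":0,"ty":0,"tz":0,"turn":0},{"tx":0,"ty":0,"tz":0,"turn":0},{"tx":0,"ty":0,"tz":0,"turn":0},{"tx":0,"ty":0,"tz":0,"turn":0}]' 0 30
python3 -m crank '[{"tx":0,"ty":0,"tz":-40,"turn":0},{"tx":0,"ty":0,"tz":-95,"turn":0},{"tx":0,"ty":0,"tz":-155,"turn":0},{"tx":0,"ty":0,"tz":-205,"turn":0}]'
python3 go.py 0.4663 0.0205 0.25 92.9
```

```text
time: 22.52
position: [0.5489, 0.3519, 0.0447]
tool_rot: [-2.277, -2.164, -0.0]
ft_force: [0.2, 0.5, -0.4]
grip_width: 0.458
grip_force: 0.0
time: 23.02
position: [0.5491, 0.352, 0.045]
tool_rot: [2.277, 2.164, 0.001]
ft_force: [-0.7, -0.4, 0.8]
grip_width: 0.159
grip_force: 29.9
time: 23.52
position: [0.5484, 0.3519, 0.2515]
tool_rot: [2.276, 2.165, 0.001]
ft_force: [0.2, 0.1, -2.4]
grip_width: 0.16
grip_force: 29.9
t 23.52 at [0.5484 0.3519 0.2515] yaw 87.1 tilt [ 0.  0. -1.]
[0.4663, 0.0205, 0.25, 92.9] tx ty tz [-335.1  -65.3    1.5] turn -1.15
```

```bash
python3 -m crank '[{"tx":-58,"ty":-11,"tz":0,"turn":-0.5},{"tx":-118,"ty":-23,"tz":0,"turn":-1.1},{"tx":-178,"ty":-35,"tz":0,"turn":-1.1},{"tx":-238,"ty":-46,"tz":0,"turn":-1.1},{"tx":-295,"ty":-57,"tz":0,"turn":-1.1}]'
python3 -m crank '[{"tx":-36,"ty":-12,"tz":0,"turn":0},{"tx":-36,"ty":-12,"tz":0,"turn":0},{"tx":-36,"ty":-12,"tz":0,"turn":0},{"tx":-36,"ty":-12,"tz":0,"turn":0},{"tx":-36,"ty":-12,"tz":0,"turn":0}]'
python3 held.py; python3 go.py 0.4663 0.0209 0.202 92.9
```

```text
time: 24.15
position: [0.4757, 0.0583, 0.2485]
tool_rot: [-2.169, -2.271, 0.002]
ft_force: [-0.0, -1.4, -0.6]
grip_width: 0.158
grip_force: 30.0
time: 24.78
position: [0.4666, 0.0252, 0.2494]
tool_rot: [-2.166, -2.274, -0.001]
ft_force: [0.1, -0.0, -2.2]
grip_width: 0.161
grip_force: 30.0
[0.4666 0.0252 0.2494] 3961 [[ 0.4507 -0.0227  0.2173]
 [ 0.4657  0.0552  0.2281]
 [ 0.4803  0.076   0.2344]]
((466.752685546875, 25.7319393157959), (30.984655380249023, 100.3956069946289), 2.2635834217071533)
t 24.82 at [0.4666 0.0249 0.2495] yaw 92.8 tilt [-0.     0.001 -1.   ]
[0.4663, 0.0209, 0.202, 92.9] tx ty tz [-4.  -0.4 47.5] turn -0.03
```

```bash
python3 -m crank '[{"tx":-4.5,"ty":-0.6,"tz":10,"turn":-0.1},{"tx":-4.5,"ty":-0.6,"tz":20,"turn":-0.1},{"tx":-4.5,"ty":-0.6,"tz":30,"turn":-0.1},{"tx":-4.5,"ty":-0.6,"tz":40,"turn":-0.1},{"tx":-4.5,"ty":-0.6,"tz":47,"turn":-0.1}]'
python3 -m crank '[{"tx":0,"ty":0,"tz":5,"turn":0},{"tx":0,"ty":0,"tz":10,"turn":0},{"tx":0,"ty":0,"tz":14,"turn":0},{"tx":0,"ty":0,"tz":14,"turn":0}]'
```

```text
time: 25.45
position: [0.4658, 0.0192, 0.2017]
tool_rot: [-2.16, -2.281, 0.0]
ft_force: [0.0, 0.1, -3.1]
grip_width: 0.159
grip_force: 30.0
time: 25.95
position: [0.4659, 0.0192, 0.1883]
tool_rot: [-2.16, -2.281, 0.0]
ft_force: [0.3, 0.1, -2.0]
grip_width: 0.159
grip_force: 30.0
```

```bash
python3 -m crank '[{"tx":0,"ty":0,"tz":0,"turn":0},{"tx":0,"ty":0,"tz":0,"turn":0},{"tx":0,"ty":0,"tz":0,"turn":0},{"tx":0,"ty":0,"tz":-60,"turn":0},{"tx":0,"ty":0,"tz":-120,"turn":0}]' 40
python3 -m crank '[{"tx":-58,"ty":8,"tz":-10,"turn":0.3},{"tx":-116,"ty":16,"tz":-20,"turn":0.6},{"tx":-174,"ty":24,"tz":-20,"turn":0.6},{"tx":-232,"ty":32,"tz":-20,"turn":0.6},{"tx":-290,"ty":40,"tz":-20,"turn":0.6}]'
python3 go.py 0.545 -0.45 0.33 90
```

```text
time: 26.58
position: [0.4656, 0.0194, 0.3099]
tool_rot: [-2.16, -2.281, 0.001]
ft_force: [1.7, -0.1, -1.0]
grip_width: 0.457
grip_force: 0.0
time: 27.2
position: [0.522, -0.2706, 0.3284]
tool_rot: [2.22, 2.223, 0.0]
ft_force: [0.8, 0.8, 0.8]
grip_width: 0.46
grip_force: 0.0
t 27.2 at [ 0.522  -0.2706  0.3284] yaw 90.1 tilt [ 0.  0. -1.]
[0.545, -0.45, 0.33, 90.0] tx ty tz [-179.4   22.8   -1.6] turn 0.01
```

```bash
python3 -m crank '[{"tx":-55,"ty":10,"tz":0,"turn":0},{"tx":-115,"ty":20,"tz":0,"turn":0},{"tx":-165,"ty":23,"tz":0,"turn":0},{"tx":-180,"ty":23,"tz":0,"turn":0},{"tx":-180,"ty":23,"tz":0,"turn":0}]'
python3 -m crank '[{"tx":0,"ty":0,"tz":0,"turn":0},{"tx":0,"ty":0,"tz":0,"turn":0}]'
python3 - <<'E'
from h import *
m,im,d=shot('wrist','w8.png'); P=cloud(m,d); np.savez('w8.npz',P=P,im=im)
for q in('stylus','stand_top','recess','stand'):
  for o in ctrl.mark_of('wrist',q): print(q,np.round(o['xyz'],4),round(o['confidence'],2),pix(m,o['xyz']))
z=P[...,2]; near=np.linalg.norm(P[...,:2]-[.545,-.387],axis=-1)<.05
for a,b in((.14,.17),(.10,.14),(.082,.09)):
  q=P[near&(z>a)&(z<b)]; print(a,len(q),np.percentile(q,[2,50,98],0).round(4) if len(q) else '', cv2.minEnclosingCircle((q[:,:2]*1000).astype(np.float32)) if len(q) else '')
q=P[near&(abs(z-.081)<.004)]; print('stand',cv2.minAreaRect((q[:,:2]*1000).astype(np.float32)))
m,im,d=shot('top','t2.png')
for o in ctrl.mark_of('top','link1'): print(np.round(o['xyz'],3),round(o['confidence'],2),pix(m,o['xyz']))
E
convert pics/w8.png pics/t2.png -append /dev/null 2>/dev/null; python3 -c "
import cv2,numpy as np
a=cv2.imread('pics/w8.png');b=cv2.imread('pics/t2.png')
cv2.imwrite('pics/w8t2.png',np.hstack([a[:300,150:550],b[60:360,130:530]]))"
```

```text
time: 27.82
position: [0.5449, -0.4487, 0.3278]
tool_rot: [-2.22, -2.221, -0.002]
ft_force: [0.6, 1.2, -0.0]
grip_width: 0.457
grip_force: 0.0
time: 28.08
position: [0.5457, -0.4462, 0.3295]
tool_rot: [2.216, 2.226, -0.0]
ft_force: [0.0, 0.4, 0.2]
grip_width: 0.459
grip_force: 0.0
stylus [ 0.5466 -0.384   0.0815] 0.71 [321. 121.]
stand_top [ 0.5473 -0.3868  0.0819] 0.91 [321. 123.]
stand_top [ 0.4512 -0.5347  0.0758] 0.91 [254. 228.]
stand_top [ 0.3141 -0.5611  0.078 ] 0.86 [162. 244.]
recess [ 0.6297 -0.2456  0.047 ] 0.94 [388.   6.]
stand [ 3.194e-01 -5.562e-01  1.000e-04] 0.8 [187. 222.]
stand [ 0.4502 -0.5353  0.0026] 0.69 [263. 211.]
stand [ 0.5447 -0.3867  0.0016] 0.57 [319. 120.]
0.14 328 [[ 0.5355 -0.3957  0.146 ]
 [ 0.5449 -0.3855  0.1534]
 [ 0.5543 -0.3763  0.1547]] ((544.8296508789062, -385.9957275390625), 10.584580421447754)
0.1 11 [[ 0.5392 -0.3782  0.1005]
 [ 0.5459 -0.3764  0.1188]
 [ 0.5513 -0.3759  0.1305]] ((545.30859375, -377.88494873046875), 6.245075225830078)
0.082 777 [[ 0.5147 -0.4157  0.082 ]
 [ 0.5434 -0.3812  0.0827]
 [ 0.5746 -0.3551  0.0889]] ((545.3965454
[... 28233 characters left out ...]
0//4.-11/4//2/02//2/.10020/3/.2004/.3013-.20.1//21/4-.2.-1./2..1//3/-1-.2//2..3..20/2//2//2.,1003-,10041/3216327326325225327448116347104225125113326349304427227326326336105226426226105436115538216327326215104104224003015326105226327215204227214215105216315204337216225114425326236105113337125437327327125126325317//43372141151041262263153252153163261042263261161044373262143161053262042050042373362253272152151052163150151152052153262162133372252152041051141251262172142261152052261/432612532633612411531621611653643833731612643832633642743732632633744832654922610512532633722633732622544867977;86;75;64:66;75;65:66:76;66:87;85:76<56:55:76;65;85:88=65;66<66:65:87;66;54:66;77;67:87<65975:76;77=66;76;
```

View pics/w8t2.png

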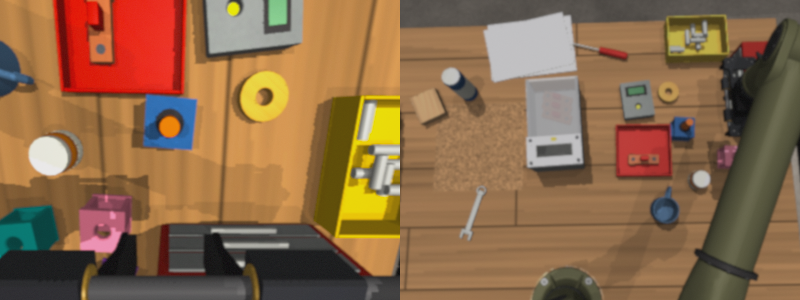

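The left crop shows the blue stand with the orange stylus at (168,125) and the recess at (233,8). The teal and pink stands are look-alikes. The right crop shows no links left on the mat, links in the bay at (560,105) and one in the tray at (643,160). So four links were present and all are sorted. Next I'll measure the recess closely.

```bash
python3 -m crank '[{"tx":50,"ty":30,"tz":0,"turn":0},{"tx":100,"ty":60,"tz":0,"turn":0},{"tx":136,"ty":82,"tz":30,"turn":0},{"tx":136,"ty":82,"tz":60,"turn":0},{"tx":136,"ty":82,"tz":60,"turn":0}]'
python3 -m crank '[{"tx":0,"ty":0,"tz":0,"turn":0},{"tx":0,"ty":0,"tz":0,"turn":0},{"tx":0,"ty":0,"tz":0,"turn":0}]'
python3 - <<'E'
from h import *
m,im,d=shot('wrist','w9.png'); P=cloud(m,d); z=P[...,2]
for o in ctrl.mark_of('wrist','recess'): print(np.round(o['xyz'],4),round(o['confidence'],2),pix(m,o['xyz']))
hsv=cv2.cvtColor(im,cv2.COLOR_RGB2HSV)
near=np.linalg.norm(P[...,:2]-[.627,-.247],axis=-1)<.03
y=near&(hsv[...,0]>20)&(hsv[...,0]<35)&(hsv[...,1]>140)&(z<.045)
q=P[y]; print('button',len(q),np.median(q,0).round(4),cv2.minEnclosingCircle((q[:,:2]*1000).astype(np.float32)),q[:,2].min(),q[:,2].max())
# bore mouth: pixels below the top, projected to box top
top=P[(np.linalg.norm(P[...,:2]-[.645,-.243],axis=-1)<.09)&(abs(z-.046)<.004)]; zt=np.median(top[:,2]); print('box',zt,cv2.minAreaRect((top[:,:2]*1000).astype(np.float32)))
K=np.array(m['intrinsics']); v,u=np.indices(z.shape); ray=np.stack([(u-K[0,2])/K[0,0],(v-K[1,2])/K[1,1],np.ones_like(z)],-1)@Rm(m['orientation']).T
o=np.array(m['origin']); X=o+ray*((zt-o[2])/ray[...,2])[...,None]
k=(np.linalg.norm(X[...,:2]-[.627,-.247],axis=-1)<.02)&(z<zt-.002); r=X[k][:,:2]*1000
print('mouth',len(r),cv2.fitEllipse(cv2.convexHull(r.astype(np.float32))), r.min(0),r.max(0))
cv2.imwrite('pics/w9c.png',cv2.resize(im[20:240,200:500,::-1],None,fx=2,fy=2))
E
python3 go.py 0.5449 -0.386 0.23 90
```

```text
time: 29.05
position: [0.6257, -0.3118, 0.266]
tool_rot: [-2.216, -2.222, 0.004]
ft_force: [-0.7, 0.2, 0.1]
grip_width: 0.459
grip_force: 0.0
time: 29.42
position: [0.627, -0.3127, 0.2697]
tool_rot: [2.219, 2.221, 0.001]
ft_force: [0.6, 0.1, 0.5]
grip_width: 0.46
grip_force: 0.0
[ 0.6313 -0.2488  0.0424] 0.7 [323. 121.]
[ 0.4515 -0.2545  0.0036] 0.42 [189. 123.]
button 139 [ 0.6265 -0.246   0.0359] ((626.0938720703125, -246.10386657714844), 8.346259117126465) 0.02876168227135234 0.038499973117860686
box 0.04655342947400737 ((634.9644165039062, -244.78060913085938), (152.08132934570312, 101.01107788085938), 5.714381694793701)
mouth 235 ((624.1934814453125, -249.46572875976562), (30.636924743652344, 39.377716064453125), 45.54886245727539) [ 608.67532537 -257.2828701 ] [ 643.31764414 -230.83241678]
t 29.52 at [ 0.6269 -0.3124  0.2692] yaw 90.1 tilt [ 0.001 -0.    -1.   ]
[0.5449, -0.386, 0.23, 90.0] tx ty tz [-73.5 -82.1  39.2] turn 0.02
```

View pics/w9c.png

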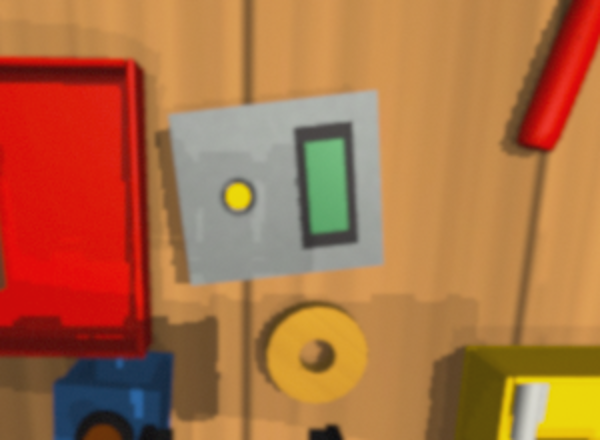

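The enlarged crop shows the tally with its yellow recessed button at (238,196). That gives a button at (0.6263,-0.2461), 36 mm high. Now the stylus.

```bash
python3 -m crank '[{"tx":-35,"ty":-40,"tz":0,"turn":0},{"tx":-73,"ty":-82,"tz":20,"turn":0},{"tx":-73.5,"ty":-82,"tz":39,"turn":0},{"tx":-73.5,"ty":-82,"tz":39,"turn":0},{"tx":-73.5,"ty":-82,"tz":39,"turn":0}]'
python3 -m crank '[{"tx":0,"ty":0,"tz":0,"turn":0},{"tx":0,"ty":0,"tz":0,"turn":0}]'
python3 go.py 0.5449 -0.386 0.125 90
```

```text
time: 30.15
position: [0.5466, -0.3839, 0.2306]
tool_rot: [2.215, 2.226, 0.002]
ft_force: [-0.4, 0.7, 0.7]
grip_width: 0.46
grip_force: 0.0
time: 30.4
position: [0.546, -0.3849, 0.2303]
tool_rot: [2.217, 2.225, 0.001]
ft_force: [0.7, -0.6, -0.1]
grip_width: 0.461
grip_force: 0.0
t 30.4 at [ 0.546  -0.3849  0.2303] yaw 90.2 tilt [ 0.001 -0.001 -1.   ]
[0.5449, -0.386, 0.125, 90.0] tx ty tz [ -1.1  -1.1 105.3] turn 0.04
```

```bash
python3 -m crank '[{"tx":-1,"ty":-1,"tz":40,"turn":0},{"tx":-1,"ty":-1,"tz":75,"turn":0},{"tx":-1,"ty":-1,"tz":95,"turn":0},{"tx":-1,"ty":-1,"tz":105,"turn":0},{"tx":-1,"ty":-1,"tz":105,"turn":0}]'
python3 -m crank '[{"tx":0,"ty":0,"tz":0,"turn":0},{"tx":0,"ty":0,"tz":0,"turn":0},{"tx":0,"ty":0,"tz":0,"turn":0},{"tx":0,"ty":0,"tz":0,"turn":0}]' 0 30
python3 go.py 0.5449 -0.386 0.125 90
python3 -m crank '[{"tx":0,"ty":0,"tz":-20,"turn":0},{"tx":0,"ty":0,"tz":-45,"turn":0},{"tx":0,"ty":0,"tz":-80,"turn":0},{"tx":0,"ty":0,"tz":-115,"turn":0}]'
python3 go.py 0.6263 -0.2461 0.24 90
```

```text
time: 31.02
position: [0.5443, -0.3866, 0.1247]
tool_rot: [2.219, 2.224, 0.0]
ft_force: [-0.1, -0.5, 0.5]
grip_width: 0.46
grip_force: 0.0
time: 31.52
position: [0.5444, -0.3869, 0.1253]
tool_rot: [2.219, 2.223, 0.0]
ft_force: [-0.1, -0.4, 2.0]
grip_width: 0.232
grip_force: 30.0
t 31.52 at [ 0.5444 -0.3869  0.1253] yaw 90.1 tilt [ 0.001 -0.001 -1.   ]
[0.5449, -0.386, 0.125, 90.0] tx ty tz [0.9 0.5 0.3] turn 0.02
time: 32.02
position: [0.5439, -0.3866, 0.2417]
tool_rot: [2.219, 2.223, 0.0]
ft_force: [0.3, -0.1, -1.1]
grip_width: 0.23
grip_force: 30.0
t 32.02 at [ 0.5439 -0.3866  0.2417] yaw 90.1 tilt [ 0. -0. -1.]
[0.6263, -0.2461, 0.24, 90.0] tx ty tz [140.3  82.6   1.7] turn 0.02
```

```bash
python3 -m crank '[{"tx":45,"ty":27,"tz":0,"turn":0},{"tx":92,"ty":54,"tz":0,"turn":0},{"tx":130,"ty":76,"tz":0,"turn":0},{"tx":140,"ty":82,"tz":0,"turn":0},{"tx":140,"ty":82,"tz":30,"turn":0}]'
python3 -m crank '[{"tx":0,"ty":0,"tz":20,"turn":0},{"tx":0,"ty":0,"tz":35,"turn":0},{"tx":0,"ty":0,"tz":45,"turn":0},{"tx":0,"ty":0,"tz":45,"turn":0}]'
python3 go.py 0.6258 -0.2468 0.15 90; python3 - <<'E'
from h import *
shot('wrist','w10.png')
E
```

```text
time: 32.65
position: [0.6279, -0.2453, 0.2127]
tool_rot: [2.213, 2.222, 0.004]
ft_force: [-0.2, -0.6, -0.9]
grip_width: 0.231
grip_force: 30.0
time: 33.15
position: [0.6253, -0.2468, 0.164]
tool_rot: [-2.219, -2.222, 0.001]
ft_force: [0.2, 0.1, -0.8]
grip_width: 0.231
grip_force: 30.0
t 33.15 at [ 0.6253 -0.2468  0.164 ] yaw 90.1 tilt [-0.001  0.    -1.   ]
[0.6258, -0.2468, 0.15, 90.0] tx ty tz [ 0.   0.5 14. ] turn 0.02
```

View pics/w10.png

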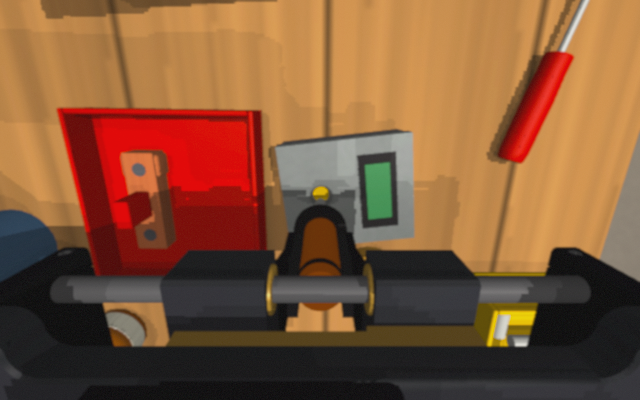

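The stylus tip is over the yellow button at (320,192). Lowering and pressing.

```bash
python3 -m crank '[{"tx":0,"ty":0.5,"tz":8,"turn":0},{"tx":0,"ty":0.5,"tz":14,"turn":0},{"tx":0,"ty":0.5,"tz":19,"turn":0},{"tx":0,"ty":0.5,"tz":22,"turn":0},{"tx":0,"ty":0.5,"tz":24,"turn":0}]'
python3 -m crank '[{"tx":0,"ty":0,"tz":1.5,"turn":0},{"tx":0,"ty":0,"tz":3,"turn":0},{"tx":0,"ty":0,"tz":3.5,"turn":0},{"tx":0,"ty":0,"tz":3.5,"turn":0}]'
```

```text
time: 33.83
position: [0.6262, -0.2466, 0.1405]
tool_rot: [-2.219, -2.224, 0.0]
ft_force: [-1.0, 0.1, 0.8]
grip_width: 0.229
grip_force: 30.0
time: 34.33
position: [0.6262, -0.2466, 0.1373]
tool_rot: [2.219, 2.223, -0.0]
ft_force: [-1.2, 0.9, 2.7]
grip_width: 0.238
grip_force: 30.0
```

```bash
python3 -m crank '[{"tx":0,"ty":0,"tz":1,"turn":0},{"tx":0,"ty":0,"tz":2,"turn":0},{"tx":0,"ty":0,"tz":2.5,"turn":0},{"tx":0,"ty":0,"tz":2.5,"turn":0}]'
python3 -m crank '[{"tx":0,"ty":0,"tz":0.5,"turn":0},{"tx":0,"ty":0,"tz":0.5,"turn":0},{"tx":0,"ty":0,"tz":0.5,"turn":0},{"tx":0,"ty":0,"tz":0.5,"turn":0}]'
```

```text
time: 34.83
position: [0.6265, -0.2466, 0.1361]
tool_rot: [2.219, 2.223, -0.0]
ft_force: [-2.7, 0.9, 9.6]
grip_width: 0.237
grip_force: 30.0
time: 35.33
position: [0.6266, -0.2466, 0.1361]
tool_rot: [2.218, 2.223, -0.0]
ft_force: [-4.0, 1.3, 11.2]
grip_width: 0.232
grip_force: 30.0
```

Bottomed out at 11 N, above the 4.2 N needed for full travel. I'll hold, then retreat.

```bash
python3 -m crank '[{"tx":0,"ty":0,"tz":0,"turn":0},{"tx":0,"ty":0,"tz":0,"turn":0},{"tx":0,"ty":0,"tz":0,"turn":0},{"tx":0,"ty":0,"tz":0,"turn":0},{"tx":0,"ty":0,"tz":0,"turn":0}]'
python3 -m crank '[{"tx":0,"ty":0,"tz":0,"turn":0},{"tx":0,"ty":0,"tz":0,"turn":0},{"tx":0,"ty":0,"tz":0,"turn":0}]'
python3 -m crank '[{"tx":0,"ty":0,"tz":-15,"turn":0},{"tx":0,"ty":0,"tz":-40,"turn":0},{"tx":0,"ty":0,"tz":-75,"turn":0},{"tx":0,"ty":0,"tz":-105,"turn":0}]'
python3 go.py 0.5442 -0.3868 0.24 90
```

```text
time: 35.95
position: [0.6266, -0.2465, 0.1361]
tool_rot: [2.218, 2.223, -0.0]
ft_force: [-4.0, 0.6, 10.8]
grip_width: 0.239
grip_force: 30.0
time: 36.33
position: [0.6265, -0.2466, 0.1361]
tool_rot: [2.219, 2.223, -0.0]
ft_force: [-4.2, 0.9, 11.3]
grip_width: 0.238
grip_force: 30.0
time: 36.83
position: [0.6266, -0.2466, 0.2403]
tool_rot: [2.219, 2.223, 0.001]
ft_force: [0.0, -0.2, -0.1]
grip_width: 0.233
grip_force: 30.0
t 36.83 at [ 0.6266 -0.2466  0.2403] yaw 90.1 tilt [ 0.001 -0.    -1.   ]
[0.5442, -0.3868, 0.24, 90.0] tx ty tz [-140.1  -82.6    0.3] turn 0.02
```

```bash
python3 -m crank '[{"tx":-47,"ty":-28,"tz":0,"turn":0},{"tx":-94,"ty":-56,"tz":0,"turn":0},{"tx":-130,"ty":-76,"tz":0,"turn":0},{"tx":-140,"ty":-82.5,"tz":0,"turn":0},{"tx":-140,"ty":-82.5,"tz":0,"turn":0}]'
python3 -m crank '[{"tx":0,"ty":0,"tz":0,"turn":0},{"tx":0,"ty":0,"tz":0,"turn":0}]'
python3 go.py 0.5444 -0.3869 0.126 90
python3 - <<'E'
from h import *
shot('side','s1.png')
im=cv2.imread('pics/s1.png'); cv2.imwrite('pics/s1c.png',cv2.resize(im[180:320,270:450],None,fx=3,fy=3))
E
```

```text
time: 37.45
position: [0.5438, -0.3871, 0.239]
tool_rot: [-2.221, -2.222, -0.001]
ft_force: [-0.4, 0.8, -0.4]
grip_width: 0.236
grip_force: 30.0
time: 37.7
position: [0.5452, -0.3846, 0.2393]
tool_rot: [2.215, 2.227, 0.001]
ft_force: [-1.0, 0.8, -0.3]
grip_width: 0.231
grip_force: 30.0
t 37.7 at [ 0.5452 -0.3846  0.2393] yaw 90.3 tilt [ 0.001  0.    -1.   ]
[0.5444, -0.3869, 0.126, 90.0] tx ty tz [ -2.3  -0.8 113.3] turn 0.06
```

View pics/s1c.png

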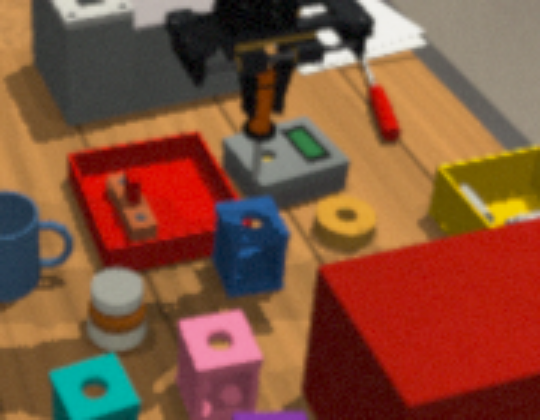

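The side view shows the stylus (262,110) hanging upright in the gripper above the hole of the blue stand (250,222). Lowering it in.

```bash
python3 -m crank '[{"tx":-2,"ty":-0.8,"tz":20,"turn":0},{"tx":-2,"ty":-0.8,"tz":45,"turn":0},{"tx":-2,"ty":-0.8,"tz":70,"turn":0},{"tx":-2,"ty":-0.8,"tz":90,"turn":0},{"tx":-2,"ty":-0.8,"tz":106,"turn":0}]'
python3 -m crank '[{"tx":0,"ty":0,"tz":3,"turn":0},{"tx":0,"ty":0,"tz":6,"turn":0},{"tx":0,"ty":0,"tz":6,"turn":0}]'
python3 go.py 0.5444 -0.3869 0.1253 90
```

```text
time: 38.38
position: [0.5428, -0.3885, 0.1313]
tool_rot: [-2.218, -2.223, 0.0]
ft_force: [1.1, -0.4, -0.2]
grip_width: 0.23
grip_force: 30.0
time: 38.75
position: [0.5436, -0.3888, 0.1277]
tool_rot: [2.218, 2.223, 0.0]
ft_force: [-0.2, 0.2, -0.8]
grip_width: 0.235
grip_force: 30.0
t 38.75 at [ 0.5436 -0.3888  0.1277] yaw 90.1 tilt [ 0.001 -0.001 -1.   ]
[0.5444, -0.3869, 0.1253, 90.0] tx ty tz [1.9 0.8 2.4] turn 0.02
```

```bash
python3 -m crank '[{"tx":1.5,"ty":0.8,"tz":1.5,"turn":0},{"tx":1.5,"ty":0.8,"tz":2.2,"turn":0},{"tx":1.5,"ty":0.8,"tz":2.2,"turn":0}]'
python3 -m crank '[{"tx":0,"ty":0,"tz":0,"turn":0},{"tx":0,"ty":0,"tz":0,"turn":0},{"tx":0,"ty":0,"tz":0,"turn":0},{"tx":0,"ty":0,"tz":0,"turn":0}]' 45
python3 -m crank '[{"tx":0,"ty":0,"tz":-30,"turn":0},{"tx":0,"ty":0,"tz":-70,"turn":0},{"tx":0,"ty":0,"tz":-120,"turn":0},{"tx":0,"ty":0,"tz":-170,"turn":0},{"tx":-55,"ty":0,"tz":-200,"turn":0}]'
python3 -m crank '[{"tx":0,"ty":0,"tz":0,"turn":0},{"tx":0,"ty":0,"tz":0,"turn":0}]'
python3 - <<'E'
from h import *
print(ctrl.get_state()['position'])
m,im,d=shot('wrist','w11.png'); P=cloud(m,d);z=P[...,2]
for o in ctrl.mark_of('wrist','stylus'): print(np.round(o['xyz'],4),round(o['confidence'],2))
near=np.linalg.norm(P[...,:2]-[.545,-.387],axis=-1)<.05
q=P[near&(z>.14)&(z<.17)]; print(len(q),np.percentile(q,[2,50,98],0).round(4),cv2.minEnclosingCircle((q[:,:2]*1000).astype(np.float32)))
q=P[near&(z>.0835)&(z<.092)]; print('collar',len(q),np.percentile(q,[2,50,98],0).round(4))
shot('top','t3.png')
b=cv2.imread('pics/t3.png');a=cv2.imread('pics/w11.png');cv2.imwrite('pics/fin.png',np.hstack([a[:300,150:550],b[60:360,130:530]]))
E
```

```text
time: 39.12
position: [0.5444, -0.387, 0.1253]
tool_rot: [2.219, 2.223, 0.0]
ft_force: [0.5, -0.5, 1.5]
grip_width: 0.23
grip_force: 30.0
time: 39.62
position: [0.5439, -0.3873, 0.1248]
tool_rot: [2.219, 2.223, -0.0]
ft_force: [0.0, 0.6, 0.9]
grip_width: 0.504
grip_force: 0.0
time: 40.25
position: [0.5472, -0.4371, 0.3302]
tool_rot: [2.205, 2.23, 0.004]
ft_force: [1.3, -0.5, 0.7]
grip_width: 0.517
grip_force: 0.0
time: 40.5
position: [0.5441, -0.4418, 0.3243]
tool_rot: [-2.219, -2.223, -0.001]
ft_force: [0.3, 0.9, -0.2]
grip_width: 0.515
grip_force: 0.0
[ 0.54413974 -0.44183903  0.32431241]
[ 0.5454 -0.3843  0.0845] 0.58
339 [[ 0.5351 -0.3955  0.145 ]
 [ 0.5445 -0.3854  0.1534]
 [ 0.5538 -0.3763  0.155 ]] ((544.24951171875, -385.9888000488281), 10.640498161315918)
collar 310 [[ 0.5269 -0.4018  0.0837]
 [ 0.5444 -0.3791  0.0874]
 [ 0.5608 -0.369   0.0892]]
```

View pics/fin.png

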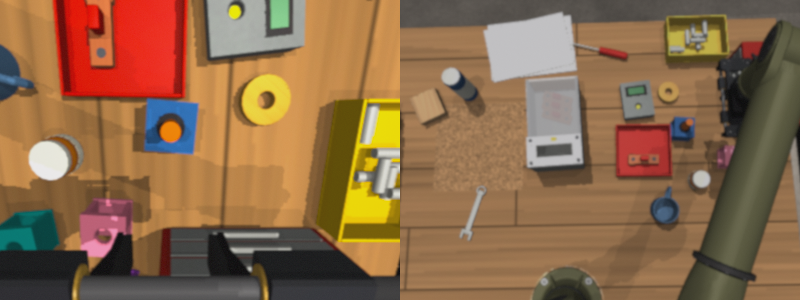

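The stylus stands upright in the blue stand at (170,130): its top is at 153 mm and its axis is where it started. The swollen link is in the tray, the good ones are in the bay, and nothing else has moved. Handing in.

```bash
python3 -c "
from bench import ctrl
print(ctrl.close_job())"
```

```text
the job is handed in; nothing more can be done
None
```

I found four links and sorted them: three went through the slot into the catch bay, and one swollen link is in the scrap tray. I held the tally button fully down for more than a second, hung the stylus back upright in the blue stand, and handed the job in; no verdict came back.

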